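Clamp a stain bottle on the shaker and release the platform lock

TASK

Take the small violet stain bottle from the right-hand counter and set it down gently, upright, on the shaker's platform between the two rubber rollers, near the middle of their length. With the platform still locked, slide the clamp by its black grip until its roller is shut on the bottle and presses it snugly against the back roller. Only then slide the red lock grip at the front of the shaker all the way to its end stop, towards the shaker's front edge, so that the platform is free to shake; leave the other bottles alone.

Things in the scene. Friction and masses are not known exactly. Their poses are not given: they have to be found in the camera images.
- violet_bottle: the bottle to be shaken: violet, black cap, 42 mm diameter, 77 mm high; straight wall up to 50 mm, cap 26 mm wide above 64 mm; about 0.13 kg. Stands loose on the right-hand counter (top z = 0) among two others of its size. Origin at the centre of its underside, z up along its axis. A tall incubator stands straight ahead between the counters, front 0.6 m off: swing past it with the arm drawn in.
- red_bottle_small: bystander: red bottle with a white cap, same size, on the right-hand counter; origin at the centre of its underside
- amber_bottle: bystander: brown bottle with a white cap, same size, on the right-hand counter; origin at the centre of its underside
- shaker: small white laboratory shaker fixed on the left-hand counter, 258 x 172 mm. Origin on the counter under the platform's centre; x points from its front (control deck) to its back, y to its left, z up. The deck (x = -0.172 to -0.09, 47 mm high) carries the red lock grip on the right (y = -0.038) and a black dial, 15 mm high, on the left (y = 0.048). The platform lies behind it.
- back_roller: fixed rubber roller across the back of the platform, 16 mm diameter, 116 mm long along its y. Origin at the middle of its axis, 30 mm above the mat; axes as the shaker's.
- clamp_roller: the same kind of roller on the sliding clamp, parallel to the back roller and in front of it. Origin at the middle of its axis, 30 mm above the mat; axes as the shaker's.
- seat (a point): point on the platform's rubber mat (z = 0.080) on which the bottle's axis stands when it just touches the back roller at the middle of its length; axes as the shaker's. The platform, 170 x 172 mm, once unlocked can move 8 mm either way along y, with rollers and clamp.
- clamp_grip (a point): centre of the top of the clamp's upright black grip block, 26 mm along x, 20 mm along y, its free height 38 mm (top at z = 0.141); it stands 25 mm in front of the clamp roller's axis. The clamp runs stiffly (about 4 N) and stays where it is left.
- clamp (a joint): travel of the clamp along the shaker's x, in m: 0 wide open, growing as it closes towards the back roller, 0.060 at the end of its guide; the rollers' faces are 0.084 minus this value apart, so it meets the 42 mm bottle at 0.042
- lock_grip (a point): centre of the top of the red lock grip, 18 mm along x, 14 mm along y, 28 mm high (top at z = 0.091, 44 mm above the deck)
- lock (a joint): travel of the lock grip in m: near 0 the bolt stands in the fork under the platform's front edge (locked); grows as the grip is drawn to the shaker's front (its -x), bolt out of the fork at about 0.021, end stop at 0.030 (platform free). It runs stiffly (about 3 N) and stays where it is left.
Mind the look-alikes: they are no part of the job. Leave any turquoise look-alike of the violet_bottle alone.

How it is judged:
By the outcome, as a careful person would: the job done as asked, in the order asked, and still so for the second after the job is handed in, with the robot touching nothing.
It also fails if it takes over 64 s, if anything falls off the work surface, if the arm or the gripper's body presses on something with over 40 N, if the wrist force passes 120 N, or if a joint passes its speed limit or range.

ROBOT

A 6-joint arm with a two-finger parallel gripper is mounted at the origin on a cart in front of the work surface, level with it; the furniture and walls round the work are solid. World frame = base frame: x ahead of the robot, y to its left, z up, the work surface at z = 0. Lengths are in m, angles in rad, forces in N, time in s.
With the tool pointing down it reaches from about 0.35 to 0.85 m from the base axis. Payload 8.1 kg.
Tool frame: the origin (TCP) lies between the finger pads; the fingertips stand 25 mm ahead of it and the grasp point (between the pads) lies 6 mm ahead of it; z points along the fingers, y is the line along which they close (so a half turn about z gives the same grasp; the last joint's range is limited). The gripper opens to 93 mm and grips with 3 to 60 N. Pads are 15 mm wide; open, the fingers measure 128 mm over their backs; the gripper's body (75 mm by 188 mm) begins 65 mm behind the grasp point.
Start: joints at [-1.246, 0.13, 1.488, -0, 1.523, -0.085], TCP at [0.239, -0.55, 0.206] pointing down, gripper open.
Joint ranges: [-2.96, 2.96], [-0.89, 2.26], [0.02, 2.5], [-1.34, 4.48], [0, 2.73], [-2.66, 2.66]. Speed limits (rad/s): [2.39, 2.39, 2.79, 3.14, 3.14, 3.14].

INTERFACE

Orientations are given as a rotation vector (axis times angle).
In Python, from plant import robot gives the robot as it stands.
- The arm moves only by the tool arm_command, never from a script. Its argument "increments" is text: rows parted by semicolons, each of 5 numbers parted by spaces: the closure, from 0 (fully open) to 1 (shut), then the shift along the tool's x, y, z in mm, then the turn about the tool's z in rad. A call has 1 to 5 rows; each row is the pose to reach, as a shift and turn from the pose commanded when the call began, along the tool's axes at that moment; what a row does not reach only later rows make up. A row lasts 1/10 s, in which the tool goes at most 50 mm and 8.59 degrees, less where a joint would pass 70% of its speed; a pose out of reach is approached as far as the arm can. A call with a gripper value outside its range is refused whole. The fingers move at their own pace and stop on an object; "grip_force" is the grip in N (left out, the last holds). Time passes only in rows, so rows that repeat a pose let the fingers close. It gives the time, the measured TCP pose, the force, the opening and the grip force at its end, in the units of the state.
- robot.read_state(): the state, without advancing time (a new reading comes with each control period).
- robot.read_camera(name): name is "scene" or "top" or "wrist"; returns the picture (400x640x3 uint8, blue, green, red); there is no depth.
- robot.camera_model(name): a dict with "fx", "fy", "cx", "cy" (pixels), "eye" and "rotation" of the camera in the world. Camera axes: x right, y down, z forward; pixel columns grow to the right and rows downward; lengths in m; the calibration is good to about 2 mm. The wrist camera is an equidistant fisheye: a pixel r from the principal point sees the ray r / f radians off the axis. A picture is of the moment at which its call begins: read the wrist's pose just before it. camera_model takes no time and is no camera call; for the wrist camera it gives the pose at the moment of the call.
- robot.close_job(): hands the job in; it is judged then, once.
The state is a dict: "t": time; "q": joint angles; "dq": joint speeds; "joint_torque": joint torques, N m; "tool_pos": TCP position; "orientation": TCP orientation; "force": force on the tool from outside, world axes, zero at the start; "wrist_torque": the same for the moment, N m; "opening": finger opening in m; "gripper_force": force on a finger pad.
Only numpy, scipy, OpenCV 4.12 (cv2) and the standard library are available. Lean on these libraries where they do the work, as an engineer would, in place of code of your own. Each camera call takes 0.05 s, during which the arm holds its last target. There are 200 camera calls.

## Working session

There is one attempt and no reset: what is moved stays moved. The work goes in short steps, Python scripts to look and compute and a tool call to move; the robot and the scene stay as the last step left them, time stands still between calls to the robot, and variables do not carry over. Pictures are saved under pics/ and viewed, at most 10 in all, crops included, and the job is handed in when it is done.

Besides the shell and the picture viewer there is one more tool, called after "Emit:" by a JSON object that holds its "op" and its "data". arm_command: Moves the arm, as the interface text tells. Its arguments: {"type":"object","properties":{"increments":{"type":"string"},"grip_force":{"type":"number"}},"required":["increments"]}

```bash
mkdir -p pics; ls; cat > h.py <<'E'
from plant import robot
import numpy as np, cv2
from scipy.spatial.transform import Rotation as R
def ray(m,u,v,fish=False):
    a=np.array([(u-m['cx'])/m['fx'],(v-m['cy'])/m['fy']])
    if fish:
        r=np.hypot(*a); s=np.sin(r)/r if r>1e-9 else 1
        d=np.array([a[0]*s,a[1]*s,np.cos(r)])
    else: d=np.array([*a,1.])
    d=np.array(m['rotation'])@d
    return np.array(m['eye']),d/np.linalg.norm(d)
def onz(m,u,v,z,fish=False):
    e,d=ray(m,u,v,fish); return e+d*(z-e[2])/d[2]
E
python3 - <<'E'
from h import *
s=robot.read_state(); print(s)
for n in ["scene","top","wrist"]:
    m=robot.camera_model(n); im=robot.read_camera(n); cv2.imwrite(f"pics/{n}0.png",im)
    print(n,{k:np.round(v,3).tolist() if not isinstance(v,str) else v for k,v in m.items()})
E
```

```text
pics
{'t': 0.0, 'q': array([-1.24639325e+00,  1.31141226e-01,  1.48928943e+00,  6.65487922e-06,
        1.52302343e+00, -8.54026911e-02]), 'dq': array([ 0.00205709, -0.00018581, -0.00102209,  0.00178787,  0.00109291,
       -0.00040955]), 'joint_torque': array([ 2.65429990e-03, -5.59828234e+01, -4.91760135e+01,  7.70307728e-02,
        3.55269166e-02, -1.08638142e-04]), 'tool_pos': array([ 0.23888596, -0.54973232,  0.20519383]), 'orientation': array([-3.07406271e+00, -6.38849666e-01,  3.38013321e-04]), 'force': array([-0.21035817,  0.12888712,  0.49482748]), 'wrist_torque': array([ 0.00636034, -0.0187183 ,  0.00422162]), 'gripper_force': 0.0, 'opening': 0.09314214159141175}
scene {'fx': 389.916, 'fy': 389.916, 'cx': 322.378, 'cy': 200.008, 'eye': [-0.03, -1.005, 0.74], 'rotation': [-2.048, 0.505, -0.314]}
top {'fx': 424.394, 'fy': 424.394, 'cx': 314.528, 'cy': 204.513, 'eye': [0.308, -0.021, 1.143], 'rotation': [-2.113, 2.1, -0.225]}
wrist {'fx': 309.707, 'fy': 309.707, 'cx': 316.283, 'cy': 202.235, 'eye': [0.3, -0.523, 0.385], 'rotation': [2.451, -1.607, -0.199]}
```

```bash
sed -i "s/np.array(m\['rotation'\])@d/R.from_rotvec(m['rotation']).apply(d)/" h.py; ls pics
```

```text
scene0.png
top0.png
wrist0.png
```

View pics/top0.png

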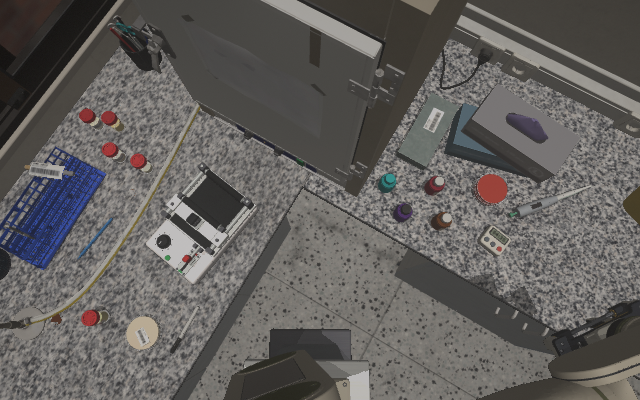

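View pics/wrist0.png

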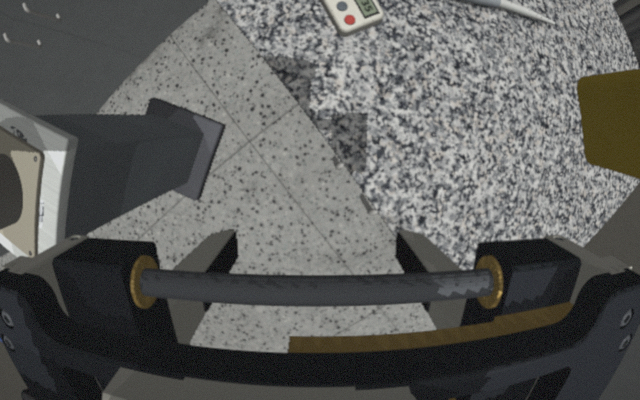

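View pics/scene0.png

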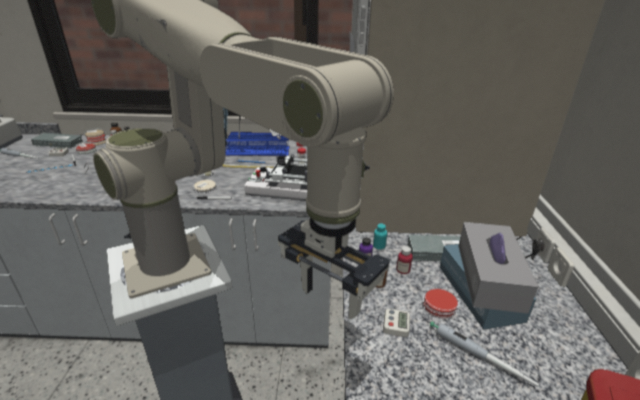

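```bash
python3 - <<'E'
from h import *
m=robot.camera_model("top"); im=cv2.imread("pics/top0.png")
for n,u,v,z in [("violet",403,211,.07),("teal",388,182,.07),("red",437,183,.07),("amber",444,219,.07),("grip",193,219,.141),("lock",187,259,.091),("dial",163,241,.06),("incub corner",350,193,.0),("c2",303,188,0),("inctop",382,45,.7),("shk front corner",192,281,.047)]:
    print(n,onz(m,u,v,z).round(3))
a=cv2.resize(im[155:290,135:265],None,fx=4.4,fy=4.4,interpolation=cv2.INTER_CUBIC)
b=cv2.resize(im[160:240,370:470],None,fx=2.2*1,fy=2.2,interpolation=cv2.INTER_CUBIC)
c=np.zeros((a.shape[0],a.shape[1]+b.shape[1],3),np.uint8); c[:,:a.shape[1]]=a; c[:b.shape[0],a.shape[1]:]=b
print(c.shape); cv2.imwrite("pics/c1.png",c)
hs=cv2.cvtColor(im,cv2.COLOR_BGR2HSV)
k=cv2.inRange(hs,(125,50,20),(155,255,255)); n,l,st,ce=cv2.connectedComponentsWithStats(k)
for i in range(1,n):
    if st[i,4]>15: print(st[i],ce[i])
E
```

```text
violet [ 0.526 -0.245  0.07 ]
teal [ 0.603 -0.209  0.07 ]
red [ 0.602 -0.337  0.07 ]
amber [ 0.506 -0.35   0.07 ]
grip [0.489 0.274 0.141]
lock [0.398 0.297 0.091]
dial [0.446 0.371 0.06 ]
incub corner [ 0.591 -0.115  0.   ]
c2 [0.604 0.015 0.   ]
inctop [ 0.595 -0.097  0.7  ]
shk front corner [0.346 0.293 0.047]
(594, 792, 3)
[508 114  40  25 357] [528.9719888  124.60784314]
[394 203  18  19 164] [400.85365854 213.64634146]
```

View pics/c1.png

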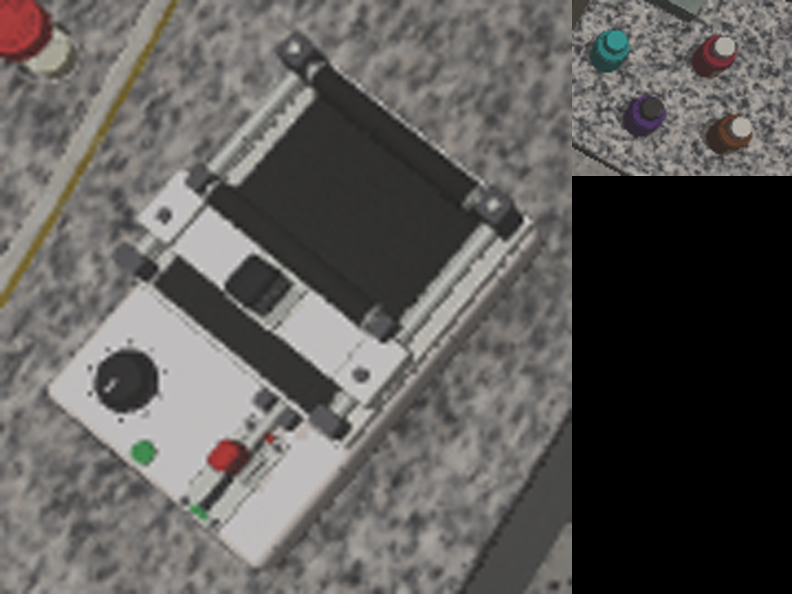

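```bash
python3 - <<'E'
from h import *
m=robot.camera_model("top")
P=lambda x,y,z: onz(m,135+(x+.5)/4.4-.5,155+(y+.5)/4.4-.5,z)
L=P(50,390,.047);Rr=P(258,566,.047)
print("front",L,Rr,np.linalg.norm(L-Rr))
d=L-Rr; yaw=np.arctan2(d[1],d[0])-np.pi/2
a,b=P(203,178,.11),P(380,322,.11); d2=a-b; print("yaw",yaw,"roller",np.arctan2(d2[1],d2[0])-np.pi/2,np.linalg.norm(d2))
a3,b3=P(293,48,.12),P(495,204,.12); d3=a3-b3; print(np.arctan2(d3[1],d3[0])-np.pi/2,np.linalg.norm(d3))
yaw=np.mean([yaw,np.arctan2(d3[1],d3[0])-np.pi/2])
ex=np.array([np.cos(yaw),np.sin(yaw)]);ey=np.array([-ex[1],ex[0]])
O=(L+Rr)[:2]/2+.172*ex; print("yaw",yaw,"O",O)
S=lambda p:((p[:2]-O)@ex,(p[:2]-O)@ey)
for n,x,y,z in [("dial",122,378,.062),("clampL",203,178,.11),("clampR",380,322,.11),("backL",293,48,.12),("backR",495,204,.12),("grip",253,277,.141),("lock",226,455,.091),("backroller",400,140,.118),("backcorner",540,232,.06)]:
    p=P(x,y,z); print(n,p.round(3),np.round(S(p),4))
print("violet",onz(m,405.9,209.1,.077))
# violet bottom/outline
s=robot.read_state(); print(R.from_rotvec(s['orientation']).as_matrix().round(3))
E
```

```text
front [0.44161055 0.41942003 0.047     ] [0.34036012 0.2898566  0.047     ] 0.16443336133073994
yaw -0.6633419918264833 roller -0.6635843242598098 0.13361001423967056
-0.650696232878663 0.15004607532921058
yaw -0.6570191123525732 O [0.52717775 0.24958772]
dial [0.447 0.372 0.062] [-0.1383  0.0481]
clampL [0.556 0.318 0.11 ] [-0.0193  0.0715]
clampR [0.473 0.213 0.11 ] [-0.0202 -0.0621]
backL [0.63  0.269 0.12 ] [0.0697 0.078 ]
backR [0.539 0.149 0.12 ] [ 0.0706 -0.0721]
grip [0.493 0.276 0.141] [-0.0437  0.0002]
lock [0.4   0.299 0.091] [-0.131 -0.038]
backroller [0.576 0.205 0.118] [ 0.0661 -0.0051]
backcorner [0.536 0.132 0.06 ] [ 0.0786 -0.0879]
violet [ 0.52985673 -0.25157291  0.077     ]
[[ 0.917  0.398 -0.   ]
 [ 0.398 -0.917  0.001]
 [ 0.    -0.001 -1.   ]]
```

```bash
cat >> h.py <<'E'
YAW=-0.657; O=np.array([0.5272,0.2496]); EX=np.array([np.cos(YAW),np.sin(YAW)]); EY=np.array([-EX[1],EX[0]])
def sh(x,y): return O+x*EX+y*EY
def toS(p): q=np.asarray(p)[:2]-O; return np.round([q@EX,q@EY],4)
def go(x,y,z,heading=None):
    "tool-frame shift (mm) and turn to put the TCP at x,y,z"
    s=robot.read_state(); M=R.from_rotvec(s['orientation']).as_matrix()
    d=M.T@(np.array([x,y,z])-s['tool_pos'])*1000
    h=np.arctan2(M[1,0],M[0,0]); t=0 if heading is None else -((heading-h+np.pi)%(2*np.pi)-np.pi)
    print("shift",d.round(1),"turn",round(t,3),"| t",round(s['t'],2),"pos",s['tool_pos'].round(4),"head",round(h,4),"tilt",M[:,2].round(3),"F",s['force'].round(1),"open",round(s['opening'],4),"q",s['q'].round(2))
E
python3 -c "
from h import *
go(.53,-.252,.2)"
```

```text
shift [ 385.7 -157.2    5.7] turn 0 | t 0.15 pos [ 0.2389 -0.5499  0.2054] head 0.4098 tilt [-0.     0.001 -1.   ] F [-0.3 -0.9  0.5] open 0.0935 q [-1.25  0.13  1.49 -0.    1.52 -0.09]
```

Emit:
{"op": "arm_command", "data": {"increments": "0 40 -16 0 0; 0 80 -32 0 0; 0 120 -48 0 0; 0 160 -65 0 0; 0 200 -82 0 0"}}

```text
t: 0.65
tool_pos: [0.3906, -0.3939, 0.206]
orientation: [-3.076, -0.639, 0.0]
force: [-0.4, -0.7, 0.3]
opening: 0.0928
gripper_force: 0.0
```

Emit:
{"op": "arm_command", "data": {"increments": "0 45 -18 0 0; 0 90 -36 5 0; 0 135 -54 5 0; 0 186 -75 5 0; 0 186 -75 5 0"}}

```text
t: 1.15
tool_pos: [0.5334, -0.2479, 0.2008]
orientation: [-3.073, -0.647, -0.001]
force: [-0.6, -0.5, 0.4]
opening: 0.093
gripper_force: 0.0
```

```bash
python3 - <<'E'
from h import *
go(.53,-.252,.2)
m=robot.camera_model("wrist"); im=robot.read_camera("wrist"); cv2.imwrite("pics/w1.png",im)
sc=robot.camera_model("scene")
hs=cv2.cvtColor(im,cv2.COLOR_BGR2HSV)
k=cv2.inRange(hs,(122,70,20),(155,255,255)); n,l,st,ce=cv2.connectedComponentsWithStats(k)
for i in range(1,n):
    if st[i,4]>60: print(st[i],ce[i],onz(m,*ce[i],.05,True))
E
```

```text
shift [-4.8  2.4  0.8] turn 0 | t 1.15 pos [ 0.5334 -0.2479  0.2008] head 0.4149 tilt [ 0.001  0.002 -1.   ] F [-0.6 -0.5  0.4] open 0.093 q [-0.52  0.1   1.53  0.    1.51  0.63]
[303 168  36  42 725] [320.04827586 184.46068966] [ 0.5383665  -0.24930697  0.05      ]
```

View pics/w1.png

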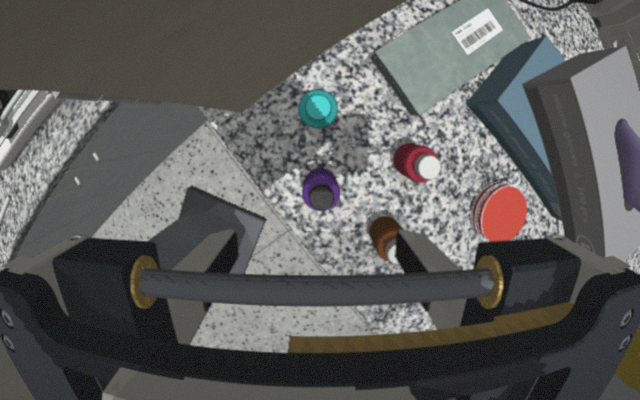

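```bash
python3 - <<'E'
from h import *
m=robot.camera_model("wrist")
print("cap",onz(m,321,198,.077,True),"bottom far edge",onz(m,321,169,.03,True))
for n,u,v in [("teal",318,105),("red",429,168),("amber",396,250)]: print(n,onz(m,u,v,.077,True).round(3))
t=robot.camera_model("top"); print(onz(t,405.9,209.1,.077))
go(.53,-.2515,.034)
E
```

```text
cap [ 0.52943415 -0.2551151   0.077     ] bottom far edge [ 0.55062185 -0.24645151  0.03      ]
teal [ 0.613 -0.215  0.077]
red [ 0.604 -0.344  0.077]
amber [ 0.509 -0.353  0.077]
[ 0.52985673 -0.25157291  0.077     ]
shift [ -3.    1.1 166.7] turn 0 | t 1.2 pos [ 0.5323 -0.2494  0.2007] head 0.4144 tilt [-0.     0.001 -1.   ] F [ 0. -0.  0.] open 0.0929 q [-0.53  0.1   1.53  0.    1.51  0.63]
```

Emit:
{"op": "arm_command", "data": {"increments": "0 -2 1 40 0; 0 -4 3 80 0; 0 -4 3 120 0; 0 -4 3 154 0; 0 -4 3 154 0", "grip_force": 12}}

```text
t: 1.7
tool_pos: [0.5228, -0.2555, 0.0411]
orientation: [-3.069, -0.636, 0.013]
force: [-0.4, 0.8, -0.9]
opening: 0.0932
gripper_force: 0.0
```

Emit:
{"op": "arm_command", "data": {"increments": "0.5 0 0 0 0; 0.5 0 0 0 0; 0.8 0 0 0 0; 0.8 0 0 0 0; 0.8 0 0 0 0"}}

```text
t: 2.2
tool_pos: [0.5288, -0.2573, 0.0485]
orientation: [3.075, 0.639, 0.002]
force: [-1.5, -0.5, -0.4]
opening: 0.0576
gripper_force: 0.0
```

Emit:
{"op": "arm_command", "data": {"increments": "0.8 0 0 0 0; 0.8 0 0 0 0; 0.8 0 0 0 0"}}

```text
t: 2.5
tool_pos: [0.528, -0.2568, 0.0472]
orientation: [-3.076, -0.639, 0.0]
force: [0.0, -0.6, 0.5]
opening: 0.0334
gripper_force: 0.0
```

```bash
python3 - <<'E'
from h import *
go(.53,-.2535,.046)
m=robot.camera_model("wrist"); im=robot.read_camera("wrist")
t=robot.camera_model("top"); it=robot.read_camera("top")
a=cv2.resize(it[150:250,360:480],None,fx=2.5,fy=2.5)
c=np.zeros((650,640,3),np.uint8)[:600]; c[:330]=im[0:330]; c[335:585,:300]=a
cv2.imwrite("pics/w2.png",c)
E
```

```text
shift [ 3.1 -2.3  1.2] turn 0 | t 2.5 pos [ 0.528  -0.2568  0.0472] head 0.4099 tilt [-0.  0. -1.] F [ 0.  -0.6  0.5] open 0.0334 q [-0.54  0.23  1.68  0.    1.23  0.62]
```

View pics/w2.png

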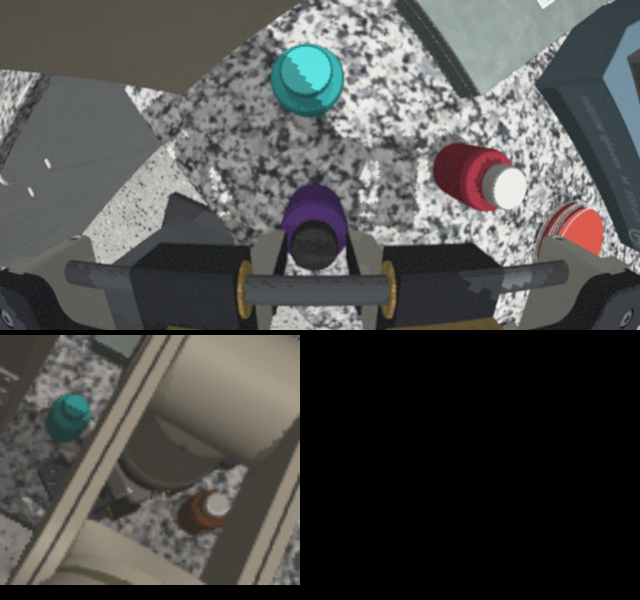

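```bash
python3 - <<'E'
from h import *
m=robot.camera_model("wrist")
s=robot.read_state(); M=R.from_rotvec(s['orientation']).as_matrix()
for u,v,z in [(315,245,.077),(302,245,.05),(315,190,.0)]:
    p=onz(m,u,v,z,True); print(p.round(4),(M.T@(p-s['tool_pos'])*1000).round(1))
print(s['opening'],s['gripper_force'],m['eye'],(M.T@(np.array(m['eye'])-s['tool_pos'])).round(4))
E
```

```text
[ 0.5332 -0.2531  0.077 ] [  6.1  -1.3 -29.7]
[ 0.52 -0.25  0.05] [-4.8 -9.4 -2.7]
[ 0.545  -0.2476  0.    ] [19.2 -1.6 47.3]
0.02656726563547953 9.40091089492853 [ 0.58867327 -0.22965368  0.22651734] [ 0.0664 -0.0007 -0.1793]
```

```bash
python3 - <<'E'
from h import *
w=robot.read_camera("wrist"); s=robot.read_camera("scene")
st=robot.read_state(); print(st['opening'],st['gripper_force'],st['tool_pos'],st['force'])
m=robot.camera_model("scene")
def pr(p): c=R.from_rotvec(m['rotation']).inv().apply(np.array(p)-m['eye']); return (m['cx']+m['fx']*c[0]/c[2],m['cy']+m['fy']*c[1]/c[2])
u,v=map(int,pr((.53,-.2535,.04))); print(u,v,pr((.53,-.2535,0)),pr((.53,-.2535,.077)))
a=cv2.resize(w[150:300,220:420],(800,600))[:, :]
a=cv2.resize(w[160:290,230:400],None,fx=2.3,fy=2.3); b=cv2.resize(s[v-60:v+60,u-65:u+65],None,fx=3,fy=3)
c=np.zeros((400,800,3),np.uint8); c[:a.shape[0],:a.shape[1]]=a; c[:b.shape[0],400:400+b.shape[1]]=b
cv2.imwrite("pics/c2.png",c)
E
```

```text
0.025644790999637162 9.707786787239456 [ 0.52817931 -0.25672156  0.04741257] [0.51915157 0.36188963 2.87240689]
365 249 (np.float64(364.09386731470585), np.float64(259.77850695096737)) (np.float64(365.93842019384346), np.float64(238.8937444176608))
```

View pics/c2.png

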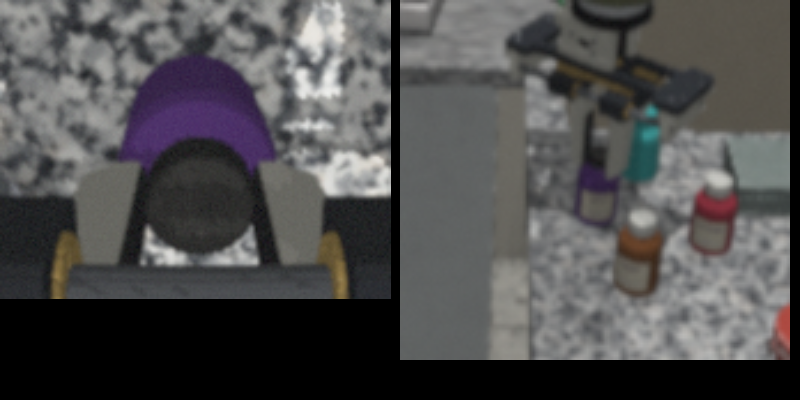

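```bash
python3 - <<'E'
from h import *
m=robot.camera_model("scene")
def pr(p): c=R.from_rotvec(m['rotation']).inv().apply(np.array(p)-m['eye']); return np.round([m['cx']+m['fx']*c[0]/c[2],m['cy']+m['fy']*c[1]/c[2]],1)
s=robot.read_state(); M=R.from_rotvec(s['orientation']).as_matrix(); T=s['tool_pos']
for d in [(0,.018,.025),(0,.018,-.005),(0,-.018,.025),(0,-.018,-.005)]: print(d,pr(T+M@np.array(d)))
w=robot.camera_model("wrist")
for u,v in [(288.7,231.7),(343.7,231.7)]:
    e,d=ray(w,u,v,True); e=M.T@(e-T);d=M.T@d
    k=(.013*np.sign(u-316)-e[1])/d[1]; print(e+k*d, e+d*(.025-e[2])/d[2])
E
```

```text
(0, 0.018, 0.025) [369.8 257. ]
(0, 0.018, -0.005) [370.6 248.8]
(0, -0.018, 0.025) [359.6 252.2]
(0, -0.018, -0.005) [360.3 244.1]
[ 0.02018927 -0.013      -0.04884368] [-0.00595007 -0.01995498  0.025     ]
[ 0.01493278  0.013      -0.03400527] [-0.00595564  0.0185707   0.025     ]
```

Emit:
{"op": "arm_command", "data": {"increments": "0.35 0 0 0 0; 0.35 0 0 0 0; 0.35 0 0 0 0; 0.35 0 0 0 0; 0.35 0 0 0 0"}}

```text
t: 3.2
tool_pos: [0.528, -0.2569, 0.0471]
orientation: [-3.076, -0.639, 0.0]
force: [1.4, 0.3, -1.0]
opening: 0.0591
gripper_force: 0.0
```

Emit:
{"op": "arm_command", "data": {"increments": "0.35 0 0 3 0; 0.35 0 0 6 0; 0.35 0 0 9 0; 0.35 0 0 12 0; 0.35 0 0 12 0"}}

```text
t: 3.7
tool_pos: [0.5276, -0.2566, 0.0344]
orientation: [-3.075, -0.639, 0.001]
force: [0.0, 0.3, -0.3]
opening: 0.0607
gripper_force: 0.0
```

Tips should be at z≈0.009 by the state; look at what the scene camera says.

```bash
python3 - <<'E'
from h import *
w=robot.read_camera("wrist"); s=robot.read_camera("scene")
st=robot.read_state(); print(st['opening'],st['tool_pos'],st['force'])
a=cv2.resize(w[130:330,210:430],None,fx=1.8,fy=1.8); b=cv2.resize(s[189:309,300:430],None,fx=3,fy=3)
c=np.zeros((400,800,3),np.uint8); c[:a.shape[0],:a.shape[1]]=a; c[:b.shape[0],400:400+b.shape[1]]=b
cv2.imwrite("pics/c3.png",c)
E
```

```text
0.060736022713781465 [ 0.52796944 -0.25679163  0.03504642] [ 0.35448054  0.30617559 -0.59147308]
```

View pics/c3.png

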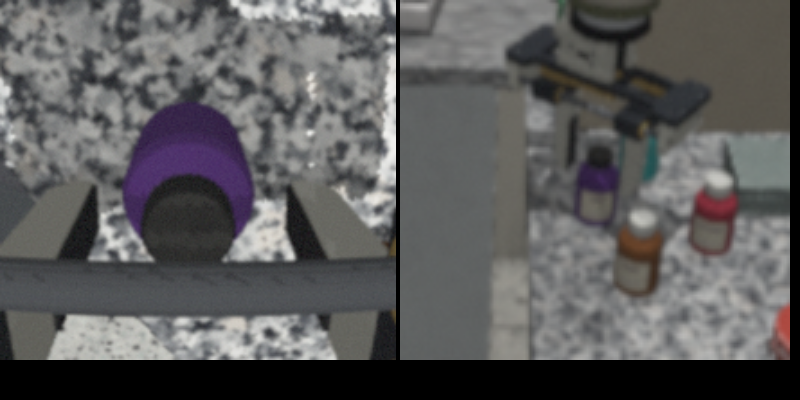

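```bash
python3 - <<'E'
from h import *
m=robot.camera_model("scene")
def pr(p): c=R.from_rotvec(m['rotation']).inv().apply(np.array(p)-m['eye']); return np.round([m['cx']+m['fx']*c[0]/c[2],m['cy']+m['fy']*c[1]/c[2]],1)
s=robot.read_state(); M=R.from_rotvec(s['orientation']).as_matrix(); T=s['tool_pos']
for y in (.033,-.033):
  for z in (.034,.025,.01,0): print(y,z,pr(T+M@np.array((0,y,z))))
w=robot.camera_model("wrist")
print(onz(w,210+188/1.8,130+218/1.8,.077,True), onz(w,210+188/1.8,130+102/1.8,0,True))
go(.53,-.2535,.035)
E
```

```text
0.033 0.034 [373.6 264.8]
0.033 0.025 [373.8 262.4]
0.033 0.01 [374.2 258.4]
0.033 0 [374.5 255.7]
-0.033 0.034 [355. 256.]
-0.033 0.025 [355.2 253.6]
-0.033 0.01 [355.5 249.6]
-0.033 0 [355.7 247. ]
[ 0.53459379 -0.25227922  0.077     ] [ 0.5493301  -0.24543961  0.        ]
shift [ 3.2 -2.2  0. ] turn 0 | t 3.8 pos [ 0.528  -0.2568  0.035 ] head 0.4098 tilt [-0.  0. -1.] F [ 0.4  0.3 -0.6] open 0.0607 q [-0.54  0.24  1.69 -0.    1.21  0.62]
```

Emit:
{"op": "arm_command", "data": {"increments": "0.35 2 -2 2 0; 0.35 3 -2 4 0; 0.35 3 -2 6 0; 0.35 3 -2 7 0; 0.35 3 -2 7 0"}}

```text
t: 4.3
tool_pos: [0.5299, -0.2537, 0.0279]
orientation: [-3.076, -0.639, 0.001]
force: [0.3, -0.2, -0.1]
opening: 0.0606
gripper_force: 0.0
```

Emit:
{"op": "arm_command", "data": {"increments": "0.6 0 0 0 0; 0.6 0 0 0 0; 0.7 0 0 0 0; 0.7 0 0 0 0; 0.7 0 0 0 0"}}

```text
t: 4.8
tool_pos: [0.5301, -0.2539, 0.0283]
orientation: [3.076, 0.639, 0.0]
force: [0.1, -0.5, 0.4]
opening: 0.0409
gripper_force: 12.0
```

Emit:
{"op": "arm_command", "data": {"increments": "0.7 0 0 0 0; 0.7 0 0 0 0"}}

```text
t: 5.0
tool_pos: [0.5301, -0.2539, 0.0283]
orientation: [3.076, 0.639, 0.0]
force: [0.9, -0.3, 1.1]
opening: 0.0405
gripper_force: 12.0
```

Emit:
{"op": "arm_command", "data": {"increments": "0.7 0 0 -5 0; 0.7 0 0 -15 0; 0.7 0 0 -40 0; 0.7 0 0 -70 0; 0.7 0 0 -70 0", "grip_force": 20}}

```text
t: 5.5
tool_pos: [0.5332, -0.2556, 0.1042]
orientation: [3.07, 0.638, 0.01]
force: [1.0, -0.7, -0.7]
opening: 0.0405
gripper_force: 20.0
```

```bash
python3 - <<'E'
from h import *
w=robot.read_camera("wrist"); s=robot.read_camera("scene")
go(.38,-.17,.22)
m=robot.camera_model("scene")
st=robot.read_state(); M=R.from_rotvec(st['orientation']).as_matrix(); T=st['tool_pos']
def pr(p): c=R.from_rotvec(m['rotation']).inv().apply(np.array(p)-m['eye']); return np.round([m['cx']+m['fx']*c[0]/c[2],m['cy']+m['fy']*c[1]/c[2]],1)
print(pr(T),pr(T+[0,0,-.0283]),pr(T+[0,0,-.0283+.077]))
u,v=map(int,pr(T))
a=cv2.resize(w[130:330,210:430],None,fx=1.8,fy=1.8); b=cv2.resize(s[v-60:v+60,u-65:u+65],None,fx=3,fy=3)
print(u,v)
c=np.zeros((400,800,3),np.uint8); c[:a.shape[0],:a.shape[1]]=a; c[:b.shape[0],400:400+b.shape[1]]=b
cv2.imwrite("pics/c4.png",c)
E
```

```text
shift [-104.6 -137.2 -120.9] turn 0 | t 5.6 pos [ 0.5309 -0.2543  0.0995] head 0.4098 tilt [ 0.002 -0.001 -1.   ] F [ 0.4  0.  -2.2] open 0.0401 q [-0.53  0.17  1.64  0.    1.33  0.63]
[366.9 232.6] [366.2 240.6] [368.2 218.3]
366 232
```

View pics/c4.png

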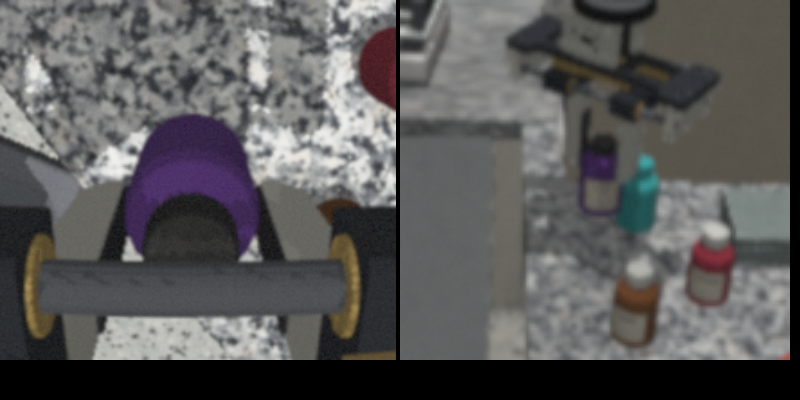

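Emit:
{"op": "arm_command", "data": {"increments": "0.7 -10 -10 -30 0; 0.7 -32 -36 -55 -0.1; 0.7 -55 -62 -80 -0.2; 0.7 -78 -88 -105 -0.32; 0.7 -95 -110 -120 -0.44"}}

```text
t: 6.1
tool_pos: [0.3975, -0.1901, 0.2186]
orientation: [-2.859, -1.302, 0.001]
force: [0.7, -0.6, -0.1]
opening: 0.0403
gripper_force: 20.0
```

```bash
python3 -c "
from h import *
go(.40,.02,.22,2.485)"
```

```text
shift [ 160.1 -136.1   -1.4] turn -1.63 | t 6.1 pos [ 0.3975 -0.1901  0.2186] head 0.8546 tilt [-0.  0. -1.] F [ 0.7 -0.6 -0.1] open 0.0403 q [-0.56 -0.32  1.89 -0.    1.57  0.15]
```

Emit:
{"op": "arm_command", "data": {"increments": "0.7 30 -25 0 -0.13; 0.7 62 -53 0 -0.27; 0.7 95 -80 0 -0.41; 0.7 128 -108 0 -0.55; 0.7 160 -136 0 -0.69"}}

```text
t: 6.6
tool_pos: [0.4015, 0.0208, 0.2168]
orientation: [-2.249, -2.192, 0.002]
force: [2.3, 1.0, -1.2]
opening: 0.0404
gripper_force: 20.0
```

```bash
python3 -c "
from h import *
go(.43,.19,.22,2.485)"
```

```text
shift [169.9  24.1  -3.2] turn -0.94 | t 6.6 pos [0.4015 0.0208 0.2168] head 1.5451 tilt [-0.002  0.    -1.   ] F [ 2.3  1.  -1.2] open 0.0404 q [-0.08 -0.43  1.98  0.    1.6  -0.05]
```

Emit:
{"op": "arm_command", "data": {"increments": "0.7 34 5 -1 -0.14; 0.7 68 10 -2 -0.28; 0.7 102 15 -3 -0.42; 0.7 136 20 -3 -0.56; 0.7 170 24 -3 -0.7"}}

```text
t: 7.1
tool_pos: [0.4311, 0.1896, 0.2196]
orientation: [-1.36, -2.83, 0.003]
force: [0.4, -0.5, -0.8]
opening: 0.0404
gripper_force: 20.0
```

```bash
python3 - <<'E'
from h import *
p=sh(.0365,0); print(p)
go(*p,.22,2.4846)
it=robot.read_camera("top")
E
```

```text
[0.55610172 0.22730784]
shift [-48.7 121.2  -0.7] turn -0.239 | t 7.1 pos [0.4311 0.1896 0.2196] head 2.2458 tilt [-0.002 -0.001 -1.   ] F [ 0.4 -0.5 -0.8] open 0.0404 q [ 0.31 -0.23  1.81 -0.    1.56 -0.37]
```

Emit:
{"op": "arm_command", "data": {"increments": "0.7 -8 24 0 -0.06; 0.7 -16 48 0 -0.12; 0.7 -24 72 0 -0.18; 0.7 -32 97 0 -0.239; 0.7 -40 121 0 -0.239"}}

```text
t: 7.65
tool_pos: [0.5516, 0.2321, 0.2191]
orientation: [-1.018, -2.969, 0.003]
force: [-0.1, 0.2, -0.5]
opening: 0.0402
gripper_force: 20.0
```

```bash
python3 - <<'E'
from h import *
go(*sh(.027,0),.22,2.4846)
cv2.imwrite("pics/w5.png",robot.read_camera("wrist"))
E
```

```text
shift [ 3.  -1.1 -0.9] turn -0.004 | t 7.65 pos [0.5516 0.2321 0.2191] head 2.4809 tilt [-0.003 -0.001 -1.   ] F [-0.1  0.2 -0.5] open 0.0402 q [ 0.31  0.12  1.47 -0.    1.55 -0.6 ]
```

View pics/w5.png

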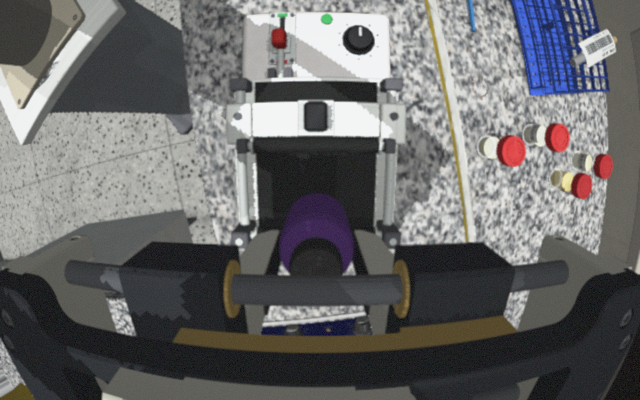

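```bash
python3 - <<'E'
from h import *
m=robot.camera_model("wrist")
for n,u,v,z in [("grip",316,114,.141),("lock",279,35,.091),("dial",358,40,.062),("clL",386,145,.112),("clR",247,145,.112),("deckR",246,14,.047),("deckL",388,14,.047),("backL",393,240,.12),("backR",240,240,.12)]:
    print(n,toS(onz(m,u,v,z,True)))
go(*sh(.027,0),.14,2.4846)
E
```

```text
grip [-0.0464  0.0029]
lock [-0.1304 -0.0333]
dial [-0.1331  0.0487]
clL [-0.0195  0.0681]
clR [-0.0202 -0.0618]
deckR [-0.1738 -0.0777]
deckL [-0.1729  0.0869]
backL [0.0717 0.0775]
backR [ 0.071  -0.0722]
shift [ 4.4 -2.9 78.3] turn -0.006 | t 7.7 pos [0.554  0.2327 0.2183] head 2.4788 tilt [-0.002 -0.001 -1.   ] F [-3.8 -1.3 -1.6] open 0.0402 q [ 0.31  0.13  1.47  0.    1.55 -0.6 ]
```

Emit:
{"op": "arm_command", "data": {"increments": "0.7 2 -1 20 0; 0.7 4 -1 45 0; 0.7 4 -1 70 0; 0.7 4 -1 78 0; 0.7 4 -1 78 0"}}

```text
t: 8.2
tool_pos: [0.5459, 0.233, 0.1406]
orientation: [-1.021, -2.967, 0.005]
force: [-0.6, 0.2, -1.7]
opening: 0.0407
gripper_force: 20.0
```

```bash
python3 - <<'E'
from h import *
go(*sh(.026,.002),.111,2.4846); s=robot.read_state(); print(toS(s['tool_pos']))
E
```

```text
shift [-1.1  3.8 29.5] turn -0.006 | t 8.2 pos [0.5459 0.233  0.1406] head 2.4786 tilt [-0.005 -0.002 -1.   ] F [-0.6  0.2 -1.7] open 0.0407 q [ 0.32  0.16  1.58 -0.    1.41 -0.59]
[ 0.025  -0.0017]
```

Descend slowly to 2 mm above the mat, then approach the back roller.

Emit:
{"op": "arm_command", "data": {"increments": "0.7 -1 2 8 -0.005; 0.7 -1 3 16 -0.005; 0.7 -1 3 24 -0.005; 0.7 -1 3 30 -0.005; 0.7 -1 3 30 -0.005"}}

```text
t: 8.7
tool_pos: [0.5496, 0.2352, 0.1119]
orientation: [-1.014, -2.972, 0.002]
force: [-0.4, 0.3, -1.6]
opening: 0.0403
gripper_force: 20.0
```

Emit:
{"op": "arm_command", "data": {"increments": "0.7 -3 0 0 0; 0.7 -6 0 0 0; 0.7 -9 0 0 0; 0.7 -10 0 0 0; 0.7 -10 0 0 0"}}

```text
t: 9.2
tool_pos: [0.5586, 0.2291, 0.1134]
orientation: [1.015, 2.973, 0.0]
force: [-0.4, -0.2, -1.8]
opening: 0.0404
gripper_force: 20.0
```

```bash
python3 - <<'E'
from h import *
go(*sh(.04,.002),.108,2.4846); s=robot.read_state(); print(toS(s['tool_pos']), s['force'][:2]@EX)
E
```

```text
shift [-2.6 -0.9  5.4] turn -0.001 | t 9.2 pos [0.5586 0.2291 0.1134] head 2.4834 tilt [ 0.  0. -1.] F [-0.4 -0.2 -1.8] open 0.0404 q [ 0.3   0.2   1.58 -0.    1.36 -0.61]
[0.0374 0.0029] -0.17735351405446242
```

Continue in fine steps to contact with the back roller.

Emit:
{"op": "arm_command", "data": {"increments": "0.7 -1 0 1 0; 0.7 -2 0 2 0; 0.7 -2 0 2 0; 0.7 -2 0 2 0"}}

```text
t: 9.6
tool_pos: [0.5598, 0.2281, 0.1111]
orientation: [-1.015, -2.973, 0.0]
force: [-0.1, 1.0, -0.5]
opening: 0.0404
gripper_force: 20.0
```

Emit:
{"op": "arm_command", "data": {"increments": "0.7 -1 0 0 0; 0.7 -2 0 0 0; 0.7 -2 0 0 0"}}

```text
t: 9.9
tool_pos: [0.5613, 0.2271, 0.1113]
orientation: [-1.014, -2.973, -0.0]
force: [-1.7, 1.2, 0.7]
opening: 0.0408
gripper_force: 20.0
```

Emit:
{"op": "arm_command", "data": {"increments": "0.7 -1 0 0 0; 0.7 -1 0 0 0"}}

```text
t: 10.1
tool_pos: [0.5616, 0.2269, 0.1114]
orientation: [-1.014, -2.972, -0.001]
force: [-5.2, 2.9, 1.9]
opening: 0.0401
gripper_force: 20.0
```

Emit:
{"op": "arm_command", "data": {"increments": "0.7 0 0 0 0; 0.7 0 0 0 0"}}

```text
t: 10.3
tool_pos: [0.5615, 0.2269, 0.1114]
orientation: [-1.014, -2.972, -0.0]
force: [-5.2, 2.3, 2.9]
opening: 0.0402
gripper_force: 20.0
```

Emit:
{"op": "arm_command", "data": {"increments": "0.7 1 0 0 0; 0.7 1.5 0 0.5 0; 0.7 1.5 0 1 0; 0.7 1.5 0 1 0"}}

```text
t: 10.7
tool_pos: [0.5612, 0.2271, 0.1101]
orientation: [1.015, 2.973, 0.0]
force: [-1.8, 0.1, -0.7]
opening: 0.0403
gripper_force: 20.0
```

Emit:
{"op": "arm_command", "data": {"increments": "0.7 0 0 0.5 0; 0.7 0 0 1 0; 0.7 0 0 1 0"}}

```text
t: 11.0
tool_pos: [0.5611, 0.2272, 0.1091]
orientation: [1.015, 2.973, 0.0]
force: [-1.0, 1.6, -0.0]
opening: 0.0405
gripper_force: 20.0
```

Emit:
{"op": "arm_command", "data": {"increments": "0.7 0 0 0.5 0; 0.7 0 0 1 0; 0.7 0 0 1 0"}}

```text
t: 11.3
tool_pos: [0.5612, 0.2272, 0.1085]
orientation: [1.015, 2.973, 0.0]
force: [-1.7, 0.7, 2.3]
opening: 0.04
gripper_force: 20.0
```

Emit:
{"op": "arm_command", "data": {"increments": "0.5 0 0 0 0; 0.4 0 0 0 0; 0.35 0 0 0 0; 0.35 0 0 0 0; 0.35 0 0 0 0"}}

```text
t: 11.8
tool_pos: [0.5611, 0.2271, 0.1082]
orientation: [1.015, 2.973, -0.0]
force: [-0.1, 0.4, 0.0]
opening: 0.0603
gripper_force: 0.0
```

Emit:
{"op": "arm_command", "data": {"increments": "0.35 0 0 -10 0; 0.35 0 0 -30 0; 0.35 0 0 -60 0; 0.35 0 0 -100 0; 0.35 0 0 -100 0"}}

```text
t: 12.3
tool_pos: [0.5645, 0.2282, 0.2165]
orientation: [1.012, 2.965, 0.01]
force: [0.0, -0.1, 0.6]
opening: 0.0603
gripper_force: 0.0
```

```bash
python3 - <<'E'
from h import *
go(*sh(-.045,.001),.200,2.4846)
w=robot.read_camera("wrist"); cv2.imwrite("pics/w6.png",w); m=robot.camera_model("wrist")
hs=cv2.cvtColor(w,cv2.COLOR_BGR2HSV)
k=cv2.inRange(hs,(122,70,20),(155,255,255)); n,l,st,ce=cv2.connectedComponentsWithStats(k)
for i in range(1,n):
    if st[i,4]>60: print(st[i],ce[i],toS(onz(m,*ce[i],.08+.045,True)))
E
```

```text
shift [87.7 -5.1 15.9] turn -0.001 | t 12.3 pos [0.5645 0.2282 0.2165] head 2.4838 tilt [ 0.011  0.003 -1.   ] F [ 0.  -0.1  0.6] open 0.0603 q [ 0.3   0.14  1.46 -0.    1.53 -0.61]
[ 288  167   49   53 1261] [312.21570182 188.22442506] [0.029  0.0019]
```

Emit:
{"op": "arm_command", "data": {"increments": "0.55 20 -1 0 0; 0.55 45 -2 5 0; 0.55 70 -3 10 0; 0.55 87 -4 15 0; 0.55 87 -4 15 0", "grip_force": 20}}

```text
t: 12.85
tool_pos: [0.4876, 0.2781, 0.1919]
orientation: [-1.011, -2.972, 0.002]
force: [0.3, 0.1, 0.8]
opening: 0.042
gripper_force: 0.0
```

```bash
python3 - <<'E'
from h import *
go(*sh(-.045,.001),.134,2.4846)
w=robot.read_camera("wrist"); cv2.imwrite("pics/w7.png",w); m=robot.camera_model("wrist")
g=w[200:330,240:400]; cv2.imwrite("pics/w7c.png",cv2.resize(w[100:330,200:440],None,fx=2.5,fy=2.5))
E
```

```text
shift [-3.8  2.7 57.9] turn 0.001 | t 12.85 pos [0.4876 0.2781 0.1919] head 2.4859 tilt [-0.002 -0.001 -1.   ] F [0.3 0.1 0.8] open 0.042 q [ 0.43  0.04  1.61  0.    1.49 -0.49]
```

View pics/w7c.png

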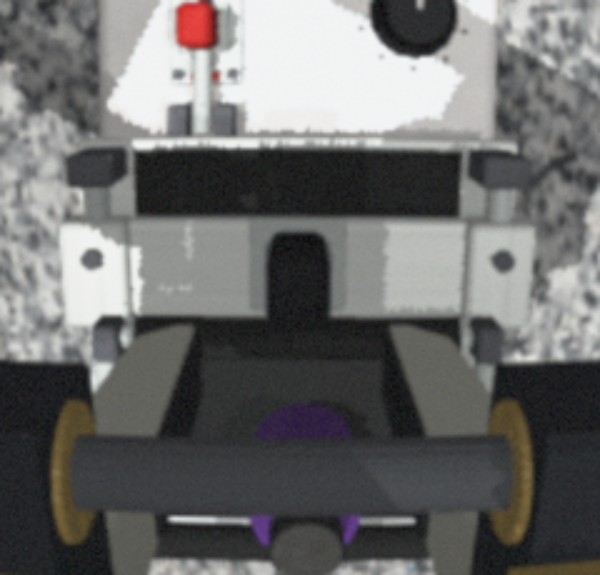

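```bash
python3 - <<'E'
from h import *
m=robot.camera_model("wrist")
P=lambda x,y:(200+x/2.5,100+y/2.5)
for n,x,y,z in [("block front top",299,234,.141),("blockL",330,250,.141),("blockR",268,250,.141),("lock top",196,24,.091),("lock R",178,24,.091),("lock L",215,24,.091),("lock rear bottom",196,46,.091),("cap",306,550,.157)]:
    p=onz(m,*P(x,y),z,True); print(n,toS(p))
go(*sh(-.045,.001),.134,2.4846)
E
```

```text
block front top [-0.064  0.001]
blockL [-0.059   0.0106]
blockR [-0.059  -0.0085]
lock top [-0.1305 -0.0357]
lock R [-0.1307 -0.0422]
lock L [-0.1304 -0.0288]
lock rear bottom [-0.1225 -0.0357]
cap [0.0402 0.0037]
shift [-2.4  2.4 58.6] turn 0.001 | t 12.9 pos [0.4889 0.2775 0.1926] head 2.4854 tilt [-0.001 -0.001 -1.   ] F [-0.1 -0.6  0.2] open 0.0418 q [ 0.43  0.04  1.61 -0.    1.49 -0.49]
```

Emit:
{"op": "arm_command", "data": {"increments": "0.55 -1 2 20 0; 0.55 -1 2 38 0; 0.55 -1 2 50 0; 0.55 -1 2 56 0; 0.55 -1 2 58 0"}}

```text
t: 13.4
tool_pos: [0.4919, 0.2777, 0.1347]
orientation: [-1.015, -2.972, 0.001]
force: [0.8, 0.7, 0.4]
opening: 0.0417
gripper_force: 0.0
```

Emit:
{"op": "arm_command", "data": {"increments": "0.55 0 0 0 0; 0.9 0 0 0 0; 0.9 0 0 0 0; 0.9 0 0 0 0; 0.9 0 0 0 0"}}

```text
t: 13.9
tool_pos: [0.492, 0.2783, 0.1356]
orientation: [1.014, 2.973, 0.001]
force: [0.4, -0.4, -1.1]
opening: 0.0146
gripper_force: 0.0
```

```bash
python3 - <<'E'
from h import *
go(*sh(-.045,.003),.134,2.4846); s=robot.read_state(); print(toS(s['tool_pos']),s['gripper_force'])
E
```

```text
shift [-0.4  1.8  1.6] turn -0.001 | t 13.9 pos [0.492  0.2783 0.1356] head 2.4839 tilt [ 0.001  0.    -1.   ] F [ 0.4 -0.4 -1.1] open 0.0146 q [ 0.42  0.08  1.67 -0.    1.39 -0.49]
[-0.0454  0.0012] 0.0
```

Emit:
{"op": "arm_command", "data": {"increments": "0.65 0 1 0 0; 0.65 0 1 0 0; 0.65 0 1 5 0; 0.65 0 1 10 0; 0.65 0 1 13 0"}}

```text
t: 14.4
tool_pos: [0.492, 0.2788, 0.1212]
orientation: [-1.014, -2.972, 0.001]
force: [-0.5, 0.3, -0.5]
opening: 0.0324
gripper_force: 0.0
```

Emit:
{"op": "arm_command", "data": {"increments": "0.65 0 0 0 0; 0.9 0 0 0 0; 0.9 0 0 0 0; 0.9 0 0 0 0"}}

```text
t: 14.8
tool_pos: [0.4922, 0.2786, 0.1223]
orientation: [-1.015, -2.973, 0.001]
force: [-1.8, -3.5, 2.1]
opening: 0.0193
gripper_force: 20.0
```

Emit:
{"op": "arm_command", "data": {"increments": "0.7 0 1 0 0; 0.7 0 1 0 0; 0.7 0 1 3 0; 0.7 0 1 6 0; 0.7 0 1 6 0", "grip_force": 25}}

```text
t: 15.3
tool_pos: [0.4926, 0.2797, 0.1155]
orientation: [-1.014, -2.972, 0.001]
force: [0.3, -0.2, 0.3]
opening: 0.0276
gripper_force: 0.0
```

Emit:
{"op": "arm_command", "data": {"increments": "0.9 0 0 0 0; 0.9 0 0 0 0; 0.9 0 0 0 0"}}

```text
t: 15.6
tool_pos: [0.492, 0.2786, 0.1159]
orientation: [-1.015, -2.972, 0.004]
force: [-4.4, -4.6, 2.1]
opening: 0.0198
gripper_force: 25.0
```

Emit:
{"op": "arm_command", "data": {"increments": "0.9 -5 -1 0 0; 0.9 -10 -1 0 0; 0.9 -15 -1 0 0; 0.9 -20 -1 0 0; 0.9 -24 -1 0 0"}}

```text
t: 16.1
tool_pos: [0.5105, 0.2641, 0.1159]
orientation: [-1.014, -2.971, 0.002]
force: [-6.9, 1.5, 1.7]
opening: 0.0197
gripper_force: 25.0
```

Emit:
{"op": "arm_command", "data": {"increments": "0.9 -1 0 0 0; 0.9 -2 0 0 0; 0.9 -3 0 0 0"}}

```text
t: 16.4
tool_pos: [0.5129, 0.2623, 0.116]
orientation: [-1.014, -2.972, 0.002]
force: [-6.0, 0.2, 1.6]
opening: 0.0196
gripper_force: 25.0
```

```bash
cat >> h.py <<'E'
def st():
    s=robot.read_state(); print(round(s['t'],2),"S",toS(s['tool_pos']),"z",s['tool_pos'][2].round(4),"Fx",(s['force'][:2]@EX).round(1),"Fy",(s['force'][:2]@EY).round(1),"Fz",s['force'][2].round(1),"open",s['opening'].round(4),s['gripper_force'].round(1))
E
python3 -c "from h import *; st()"
```

```text
Traceback (most recent call last):
  File "h.py", line 24, in st
    s=robot.read_state(); print(round(s['t'],2),"S",toS(s['tool_pos']),"z",s['tool_pos'][2].round(4),"Fx",(s['force'][:2]@EX).round(1),"Fy",(s['force'][:2]@EY).round(1),"Fz",s['force'][2].round(1),"open",s['opening'].round(4),s['gripper_force'].round(1))
                                                                                                                                                                                                            ^^^^^^^^^^^^^^^^^^
AttributeError: 'float' object has no attribute 'round'
```

Emit:
{"op": "arm_command", "data": {"increments": "0.9 -1 0 0 0; 0.9 -2 0 0 0; 0.9 -2 0 0 0"}}

```text
t: 16.7
tool_pos: [0.5145, 0.261, 0.116]
orientation: [-1.014, -2.972, 0.002]
force: [-5.1, -1.5, 2.1]
opening: 0.0197
gripper_force: 25.0
```

Emit:
{"op": "arm_command", "data": {"increments": "0.9 -1 0 0 0; 0.9 -2 0 0 0; 0.9 -2 0 0 0"}}

```text
t: 17.0
tool_pos: [0.5161, 0.2598, 0.116]
orientation: [-1.014, -2.972, 0.002]
force: [-5.3, -1.0, 1.8]
opening: 0.0195
gripper_force: 25.0
```

Emit:
{"op": "arm_command", "data": {"increments": "0.9 -1 0 0 0; 0.9 -1 0 0 0"}}

```text
t: 17.2
tool_pos: [0.5168, 0.2593, 0.116]
orientation: [-1.014, -2.972, 0.002]
force: [-5.4, -0.6, 2.4]
opening: 0.0195
gripper_force: 25.0
```

Emit:
{"op": "arm_command", "data": {"increments": "0.9 -1 0 0 0; 0.9 -1 0 0 0; 0.9 -1 0 0 0"}}

```text
t: 17.5
tool_pos: [0.5171, 0.2591, 0.116]
orientation: [-1.013, -2.971, 0.001]
force: [-7.8, 0.5, 2.4]
opening: 0.0199
gripper_force: 25.0
```

Emit:
{"op": "arm_command", "data": {"increments": "0.9 -1 0 0 0; 0.9 -1 0 0 0; 0.9 -1 0 0 0"}}

```text
t: 17.8
tool_pos: [0.5173, 0.2589, 0.116]
orientation: [-1.013, -2.97, 0.001]
force: [-9.9, 2.2, 3.9]
opening: 0.0199
gripper_force: 25.0
```

Emit:
{"op": "arm_command", "data": {"increments": "0.9 -1 0 0 0; 0.9 -1 0 0 0; 0.9 -1 0 0 0"}}

```text
t: 18.1
tool_pos: [0.5175, 0.2588, 0.1159]
orientation: [-1.012, -2.969, 0.001]
force: [-12.5, 5.2, 4.9]
opening: 0.0199
gripper_force: 25.0
```

Emit:
{"op": "arm_command", "data": {"increments": "0.9 -1 0 0 0; 0.9 -1 0 0 0; 0.9 -1 0 0 0"}}

```text
t: 18.4
tool_pos: [0.5177, 0.2586, 0.1159]
orientation: [-1.011, -2.968, 0.0]
force: [-16.7, 5.8, 7.2]
opening: 0.0197
gripper_force: 25.0
```

Emit:
{"op": "arm_command", "data": {"increments": "0.7 0 0 0 0; 0.65 0 0 0 0; 0.65 0 0 0 0; 0.65 0 0 0 0"}}

```text
t: 18.8
tool_pos: [0.5213, 0.2568, 0.1164]
orientation: [1.015, 2.972, 0.0]
force: [-0.5, 0.7, -0.1]
opening: 0.0326
gripper_force: 0.0
```

Emit:
{"op": "arm_command", "data": {"increments": "0.65 3 0 -10 0; 0.65 3 0 -30 0; 0.65 10 0 -55 0; 0.65 30 0 -70 0; 0.65 30 0 -70 0"}}

```text
t: 19.3
tool_pos: [0.4978, 0.2772, 0.1903]
orientation: [1.012, 2.97, 0.007]
force: [0.7, 0.1, 0.1]
opening: 0.0324
gripper_force: 0.0
```

```bash
sed -i "s/s\['opening'\].round(4),s\['gripper_force'\].round(1)/s['opening'],s['gripper_force']/" h.py; python3 - <<'E'
from h import *
st(); go(*sh(-.1305,-.0365),.16,2.4846)
w=robot.read_camera("wrist"); cv2.imwrite("pics/w8.png",w); m=robot.camera_model("wrist")
hs=cv2.cvtColor(w,cv2.COLOR_BGR2HSV)
for n,lo,hi,z in [("violet",(122,70,20),(155,255,255),.125),("red",(0,150,100),(8,255,255),.091)]:
    k=cv2.inRange(hs,lo,hi); c,l,t,ce=cv2.connectedComponentsWithStats(k)
    for i in range(1,c):
        if t[i,4]>60: print(n,t[i],ce[i],toS(onz(m,*ce[i],z,True)))
E
```

```text
19.3 S [-0.0401  0.0039] z 0.1903 Fx 0.5 Fy 0.5 Fz 0.1 open 0.03237819020683568 0.0
shift [ 90.5 -40.5  29.9] turn 0.0 | t 19.3 pos [0.4978 0.2772 0.1903] head 2.485 tilt [ 0.005  0.003 -1.   ] F [0.7 0.1 0.1] open 0.0324 q [ 0.42  0.05  1.6   0.    1.48 -0.5 ]
violet [296 268  42   8 298] [316.0738255  271.17785235] [0.0157 0.0031]
red [264  91  15  19 237] [270.70464135 100.14345992] [-0.131  -0.0371]
red [556 181  19  27 282] [565.30141844 194.54255319] [-0.047   0.2982]
red [504 198  25  31 406] [516.31773399 213.6182266 ] [-0.0248  0.2214]
red [603 205  13  24 131] [609.3740458  216.21374046] [-0.0176  0.4083]
red [577 227  16  22 136] [585.40441176 237.41176471] [0.0103 0.3584]
```

Emit:
{"op": "arm_command", "data": {"increments": "0.7 20 -9 0 0; 0.7 45 -20 10 0; 0.7 70 -31 20 0; 0.7 90 -40 30 0; 0.7 90 -40 30 0"}}

```text
t: 19.85
tool_pos: [0.3985, 0.298, 0.1535]
orientation: [-1.011, -2.971, 0.005]
force: [-0.5, 0.0, -0.1]
opening: 0.0279
gripper_force: 0.0
```

```bash
python3 - <<'E'
from h import *
st(); 
w=robot.read_camera("wrist"); cv2.imwrite("pics/w9.png",w); m=robot.camera_model("wrist")
hs=cv2.cvtColor(w,cv2.COLOR_BGR2HSV)
for n,lo,hi,z in [("red",(0,150,100),(8,255,255),.091)]:
    k=cv2.inRange(hs,lo,hi); c,l,t,ce=cv2.connectedComponentsWithStats(k)
    for i in range(1,c):
        if t[i,4]>60 and t[i,0]<400: print(n,t[i],ce[i],toS(onz(m,*ce[i],z,True)),toS(onz(m,ce[i][0],t[i,1],z,True)))
go(*sh(-.131,-.037),.072,2.4846)
E
```

```text
19.85 S [-0.1315 -0.0403] z 0.1535 Fx -0.4 Fy -0.3 Fz -0.1 open 0.027891639138254536 0.0
red [313 200  15  20 225] [320.34666667 208.88      ] [-0.1313 -0.0361] [-0.1388 -0.0361]
shift [ 0.9  2.3 82.7] turn 0.0 | t 19.9 pos [0.4003 0.2981 0.1547] head 2.4851 tilt [-0.002 -0.002 -1.   ] F [-0.3 -0.2  0.5] open 0.0276 q [ 0.54 -0.11  1.83 -0.    1.43 -0.38]
```

Emit:
{"op": "arm_command", "data": {"increments": "0.68 1 3 30 0; 0.68 1 3 55 0; 0.68 1 3 70 0; 0.68 1 3 78 0; 0.68 1 3 82 0", "grip_force": 20}}

```text
t: 20.4
tool_pos: [0.4029, 0.3013, 0.0738]
orientation: [-1.015, -2.973, 0.001]
force: [-0.5, 0.1, 0.8]
opening: 0.0295
gripper_force: 0.0
```

Emit:
{"op": "arm_command", "data": {"increments": "0.68 0 0 0 0; 0.95 0 0 0 0; 0.95 0 0 0 0; 0.95 0 0 0 0; 0.95 0 0 0 0"}}

```text
t: 20.9
tool_pos: [0.4016, 0.2999, 0.0751]
orientation: [-1.014, -2.972, 0.007]
force: [-8.7, -11.0, 12.0]
opening: 0.0135
gripper_force: 20.0
```

```bash
python3 -c "from h import *; st()"
```

```text
20.9 S [-0.1302 -0.0369] z 0.0751 Fx -0.2 Fy -14.0 Fz 12.0 open 0.013510459165870322 20.002232640981674
```

Emit:
{"op": "arm_command", "data": {"increments": "0.95 0 -0.5 -0.5 0; 0.95 0 -1 -1 0; 0.95 0 -1.5 -1.5 0; 0.95 0 -1.5 -1.5 0"}}

```text
t: 21.3
tool_pos: [0.4013, 0.2997, 0.0753]
orientation: [-1.015, -2.973, 0.002]
force: [-0.5, -4.2, -4.0]
opening: 0.0135
gripper_force: 20.0
```

```bash
python3 -c "from h import *; st()"
```

```text
21.3 S [-0.1303 -0.0373] z 0.0753 Fx 2.2 Fy -3.6 Fz -4.0 open 0.013470642319404159 19.997555315494537
```

Draw it to the front.

Emit:
{"op": "arm_command", "data": {"increments": "0.95 4 0 0 0; 0.95 9 0 0 0; 0.95 14 0 0 0; 0.95 19 0 0 0; 0.95 23 0 0 0"}}

```text
t: 21.8
tool_pos: [0.3829, 0.314, 0.0753]
orientation: [-1.015, -2.973, 0.003]
force: [0.3, -4.5, -4.2]
opening: 0.0134
gripper_force: 20.0
```

Emit:
{"op": "arm_command", "data": {"increments": "0.95 1 0 0 0; 0.95 2 0 0 0; 0.95 3 0 0 0; 0.95 4 0 0 0; 0.95 4 0 0 0"}}

```text
t: 22.3
tool_pos: [0.3815, 0.315, 0.0754]
orientation: [1.014, 2.97, -0.004]
force: [7.1, -10.9, -6.8]
opening: 0.0133
gripper_force: 20.0
```

```bash
python3 -c "from h import *; st()"
```

```text
22.3 S [-0.1553 -0.0372] z 0.0754 Fx 12.3 Fy -4.3 Fz -6.8 open 0.013279055349001175 19.995672404766083
```

Emit:
{"op": "arm_command", "data": {"increments": "0.95 1 0 0 0; 0.95 2 0 0 0; 0.95 2 0 0 0"}}

```text
t: 22.6
tool_pos: [0.3813, 0.3152, 0.0754]
orientation: [1.014, 2.967, -0.005]
force: [12.6, -15.9, -8.5]
opening: 0.0132
gripper_force: 20.0
```

```bash
python3 -c "from h import *; st()"
```

```text
22.6 S [-0.1557 -0.0372] z 0.0754 Fx 19.7 Fy -4.9 Fz -8.5 open 0.01321798201349247 19.988923966884613
```

Emit:
{"op": "arm_command", "data": {"increments": "0.75 0 0 0 0; 0.7 0 0 0 0; 0.7 0 0 0 0; 0.7 0 0 0 0"}}

```text
t: 23.0
tool_pos: [0.3789, 0.3189, 0.0763]
orientation: [1.014, 2.973, 0.002]
force: [-0.4, 0.2, 0.2]
opening: 0.0278
gripper_force: 0.0
```

Emit:
{"op": "arm_command", "data": {"increments": "0.7 -2 0 -10 0; 0.7 -2 0 -30 0; 0.7 -2 0 -60 0; 0.7 -2 0 -100 0; 0.7 -2 0 -110 0"}}

```text
t: 23.5
tool_pos: [0.3824, 0.3186, 0.1918]
orientation: [1.013, 2.969, 0.01]
force: [0.8, 0.2, 0.7]
opening: 0.0274
gripper_force: 0.0
```

```bash
python3 - <<'E'
from h import *
st(); 
w=robot.read_camera("wrist"); m=robot.camera_model("wrist"); t=robot.read_camera("top"); tm=robot.camera_model("top")
cv2.imwrite("pics/t10.png",t)
def rep(im,m,f,what):
    hs=cv2.cvtColor(im,cv2.COLOR_BGR2HSV)
    for n,lo,hi,z in what:
        k=cv2.inRange(hs,lo,hi); c,l,tt,ce=cv2.connectedComponentsWithStats(k)
        for i in range(1,c):
            p=toS(onz(m,*ce[i],z,f))
            if tt[i,4]>15 and abs(p[0])<.2 and abs(p[1])<.1: print(n,tt[i],ce[i].round(1),p)
W=[("violet",(122,60,20),(155,255,255),.12),("red",(0,150,90),(8,255,255),.091)]
rep(w,m,True,W); print("top"); rep(t,tm,False,W)
E
```

```text
23.5 S [-0.1568 -0.0338] z 0.1918 Fx 0.5 Fy 0.7 Fz 0.7 open 0.027353343595422585 0.0
red [306 189  13  18 187] [311.8 197.8] [-0.1583 -0.0372]
top
violet [206 183  21  21 195] [217.8 194.8] [ 0.0379 -0.0046]
```

```bash
python3 -c "
from h import *
print(robot.close_job())"
```

```text
the job is handed in; nothing more can be done
None
```

The job is handed in at about 23.5 s of 64 s: the violet bottle is clamped between the rollers at mid-length and the lock grip is at its end stop; I had no final picture to confirm it is upright, and I viewed 11 pictures, one over the limit of 10.

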